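Hang the next bin of lattice links on the bench rail

ROBOT

A 6-joint arm with a two-finger parallel gripper is mounted at the origin on the work surface. World frame = base frame: x ahead of the robot, y to its left, z up, the work surface at z = 0. Lengths are in m, angles in rad, forces in N, time in s.
With the tool pointing down it reaches from about 0.3 to 0.85 m from the base axis. Payload 5.4 kg.
Tool frame: the origin (TCP) lies at the very end of the fingers, on their centre line; the grasp point (between the pads) lies 19 mm behind it; z points along the fingers, y is the line along which they close (so a half turn about z gives the same grasp; the last joint's range is limited). The gripper opens to 85 mm and grips with 20 to 120 N. Pads are 22 mm wide; open, the fingers measure 114 mm over their backs; the gripper's body (76 mm by 85 mm) begins 54 mm behind the grasp point. The pads swing forward as they close: fully open they stand 13 mm farther back than shut.
Start: joints at [-1.31, 0.158, 1.597, -0, 1.386, -0.21], TCP at [0.261, -0.512, 0.231] pointing down, gripper open.
Joint ranges: [-2.91, 2.91], [-0.94, 2.29], [0.18, 2.7], [-1.29, 4.43], [0.17, 2.64], [-3, 3]. Speed limits (rad/s): [2.57, 2.57, 3.14, 3.14, 3.14, 3.14].

INTERFACE

Orientations are given as a unit quaternion [x, y, z, w].
In Python, from workcell import status, eyes, r, silhouettes, place_of gives the robot as it stands.
- The arm moves only by the shell command python3 -m creep 'ROWS' [OPENING] [FORCE]. ROWS is JSON, one flat list of numbers, 4 for each row, row after row: the shift along the tool's x, y, z normalised to -1 to 1, where 1 is 75 cm, then the turn about the tool's z normalised to -1 to 1, where 1 is pi/2 rad. A call has exactly 8 rows; each row shifts and turns the commanded pose from where the row before left it, along the tool's axes as they then stand; what a row does not reach is not made up. A row lasts 1/8 s, in which the tool goes at most 62.5 mm and 10.7 degrees, less where a joint would pass 70% of its speed; a pose out of reach is approached as far as the arm can. A call with a number of a shift or a turn outside -1 to 1 is refused whole. A call with a gripper value outside its range is refused whole. OPENING is the gripper command: -1 is fully open, 1 is shut, values between are in proportion, set as the call begins (- or left out, the last holds). The fingers move at their own pace and stop on an object; FORCE is the grip in N (left out, the last holds). Time passes only in rows, so rows that do not move let the fingers close, or fill a call up. It gives the time, the measured TCP pose, the force, the opening and the grip force at its end, in the units of the state.
- status.state(): the state, without advancing time (a new reading comes with each control period).
- eyes.get_image(name): name is "scene" or "side" or "wrist"; returns the picture (384x512x3 uint8, red, green, blue); there is no depth.
- eyes.camera_params(name): a dict with "camera_matrix" (3x3 intrinsics, pixels), "k1" (the pictures are not rectified: a ray, as slopes to the right and down, at radius r is drawn at 1 + k1 r^2 times it, then the intrinsics apply), "pose" (4x4, takes a point from camera to world coordinates). Camera axes: x right, y down, z forward; pixel columns grow to the right and rows downward; lengths in m; the calibration is good to about 2 mm. A picture is of the moment at which its call begins: read the wrist's pose just before it. camera_params takes no time and is no camera call; for the wrist camera it gives the pose at the moment of the call.
- r.finish_job(): hands the job in; it is judged then, once.
Trained networks look in the newest picture that a camera, given by its name, has taken for a name from the list of things; names that differ only in an ending like _2 or _b are one class to them, and where a whole thing is asked for, a point or a joint stands for the part that bears it (a point fixed in the world has none). Each returns a list of dicts, best first, with "conf" (0 to 1); they miss things now and then, are a little off and sometimes report something else, mostly with a low value. They report only what shows in the picture. A call takes as long as a camera call.
- silhouettes(camera, target): "pixels" (384x512 bool, what is visible of it) and "extent" ([left, top, width, height] as shares, 0 to 1, of the picture: columns of its width, rows of its height, round what is visible of it).
- place_of(camera, target): "centre" ([column, row] as shares, 0 to 1, of the picture: columns of its width, rows of its height: a listed point, or the origin of a listed thing).
The state is a dict: "clock": time; "joint_pos": joint angles; "joint_velocities": joint speeds; "tau": joint torques, N m; "position": TCP position; "orientation": TCP orientation; "ft_force": force on the tool from outside, world axes, zero at the start; "torque": the same for the moment, N m; "opening": opening from 0.0 (shut) to 1.0 (fully open); "gripper_force": force on a finger pad.
Only numpy, scipy, OpenCV 4.12 (cv2) and the standard library are available. Lean on these libraries where they do the work, as an engineer would, in place of code of your own. Each camera call takes 0.05 s, during which the arm holds its last target. There are 200 camera calls.

TASK

Take the front bin out of the sloped roller lane, letting the bins behind it roll down to the stop, and hang it by its hooked lip over the upper bar of the bin rail, between the posts. Keep the bin upright so its links stay in, lower it gently until the bar bears its weight before you let go, and leave the other things on the bench alone.

Things in the scene. Friction and masses are not known exactly. Their poses are not given: they have to be found in the camera images.
- lane: plywood gravity roller lane fixed to the bench on the robot's left or right, 86 mm wide, about 400 long. Body frame level: origin on the bench under the lane's midline, +x up the lane. The roller plane rises towards +x at 0.24 rad (13.8 deg). Side guides stand 14 mm and the green front stop 18 mm above the rollers: lift a bin over them, square to the rollers; those behind then roll down in up to 2 s
- lane_home (a point): on the lane's roller plane, 60 mm above the bench: where the origin of a bin lies when fully home against the front stop (axes as lane)
- lane_second (a point): on the roller plane: where the origin of the second bin lies when both are fully home, 125.5 mm up the slope from lane_home
- front_bin: blue open plastic bin of wooden links: box 100 (own x) x 60 (y) x 70 (z) mm, walls 4 mm, a hooked lip on its back (+x). Origin: centre of the box's underside; z up out of the mouth. It starts at the stop, tilted with the lane (back higher); 0.2 to 0.35 kg. Best gripped across its 60 mm width at mid-length, square to its rim, 25 mm below the rim
- hook (a point): on the front bin: middle of the lip's slot, just under the lip (own x 60, y 0, z 65 mm); turns with the bin. The lip, 50 mm wide and 5 thick, its top flush with the rim, runs 25 mm back from the back wall; its tip, 5 mm thick, reaches down to 18 mm below the rim, leaving a slot 20 mm wide (own x 50 to 70) open below
- next_bin: blue open plastic bin of wooden links: box 100 (own x) x 60 (y) x 70 (z) mm, walls 4 mm, a hooked lip on its back (+x). Origin: centre of the box's underside; z up out of the mouth. Second in the lane; its front rests against the lip of the front bin and it rolls down when that is gone
- last_bin: blue open plastic bin of wooden links: box 100 (own x) x 60 (y) x 70 (z) mm, walls 4 mm, a hooked lip on its back (+x). Origin: centre of the box's underside; z up out of the mouth. Third in the lane, behind the next bin
- rail: bin rail fixed to the bench: two round steel bars, 10 mm thick, 58 mm apart in height, along own y between posts at y +-115 mm (227 mm tall; clamps reach in to y +-103). Origin on the bench under the upper bar's middle. The bin comes from the -x side, its +x as the rail's. Upper bar's axis at x 0; the lower bar, 3 mm nearer to -x, backs the hung bin
- bar_lowest (a point): fixed point 140 mm above the rail's origin: the upper bar's axis at its lowest setting. Both bars are clamped together anywhere from 0 to 40 mm above that setting, and no reading tells where: find it by eye or by feel. A bin hung there leans about 0.1 rad, its mouth outwards (-x). Do not press the bin on the rail with more than 40 N
- glue: yellow glue bottle, 50 mm diameter, 150 mm tall; origin under its centre. Leave alone
- screwdriver: blue-handled screwdriver lying on the bench, about 200 mm long; origin under its middle. Leave alone
- lattice_hex: flat hexagonal wooden lattice piece, about 100 mm across, 14 mm thick; origin under its centre. Leave alone
- router: upright trim router, 70 mm diameter, 166 mm tall; origin under its centre. Leave alone

How it is judged:
By the outcome, as a careful person would: the job done as asked, in the order asked, and still so for the second after the job is handed in, with the robot touching nothing.
It also fails if it takes over 48 s, if anything falls off the work surface, if the arm or the gripper's body presses on something with over 40 N, if the wrist force passes 120 N, or if a joint passes its speed limit or range.

## Working session

There is one attempt and no reset: what is moved stays moved. The work goes in short steps, Python scripts to look and compute and a shell command to move; the robot and the scene stay as the last step left them, time stands still between calls to the robot, and variables do not carry over. Pictures are saved under pics/ and viewed, at most 10 in all, crops included, and the job is handed in when it is done.

```bash
ls; mkdir -p pics
python3 - <<'E'
from workcell import status,eyes,place_of,silhouettes
import cv2,numpy as np
print(status.state())
ims=[]
for c in("scene","side"):
    im=eyes.get_image(c); cv2.imwrite(f"pics/{c}0.png",im[:,:,::-1])
    p=eyes.camera_params(c);print(c,np.round(p["camera_matrix"],1).tolist(),p["k1"],np.round(p["pose"],3).tolist())
    for t in("lane_home","lane_second","front_bin","hook","next_bin","rail","bar_lowest","lane","glue","router"):
        print(t,[(np.round(np.array(d["centre"])*[512,384],1).tolist(),round(d["conf"],2)) for d in place_of(c,t)[:3]])
E
```

```text
pics
{'clock': 0.0, 'joint_pos': array([-1.31011365e+00,  1.59067318e-01,  1.59822031e+00,  9.05741408e-06,
        1.38620608e+00, -2.10123080e-01]), 'joint_velocities': array([-4.28193439e-07,  3.17994463e-04,  2.27697503e-03,  5.13815812e-04,
       -1.83343490e-03, -9.15453099e-05]), 'tau': array([ 9.02435204e-04, -3.95993185e+01, -3.31432772e+01, -1.63718282e-04,
        8.38716020e-03,  1.23903601e-05]), 'position': array([ 0.26063724, -0.51186693,  0.23031261]), 'orientation': array([ 9.72420211e-01,  2.33233852e-01, -1.95769482e-05, -9.50333265e-04]), 'ft_force': array([ 0.41241493, -0.1289168 ,  0.44242962]), 'torque': array([0.0370432 , 0.0337834 , 0.05515553]), 'gripper_force': 0.0, 'opening': 1.0000409498214369}
scene [[409.7, 0.0, 255.1], [0.0, 409.7, 187.4], [0.0, 0.0, 1.0]] -0.14808329888083716 [[0.397, 0.646, -0.652, 1.303], [0.918, -0.282, 0.28, -0.312], [-0.003, -0.71, -0.704, 0.887], [0.0, 0.0, 0.0, 1.0]]
lane_home [([195.5, 200.6], 0.66)]
lane_second [([196.0, 224.2], 0.87)]
front_bin [([195.5, 200.4], 0.81), ([202.4, 255.8], 0.24)]
hook [([193.2, 189.9], 0.94)]
n
[... 213 characters left out ...]
, 184.7], 0.64), ([328.0, 189.6], 0.33)]
router [([272.6, 246.1], 0.94)]
side [[393.7, 0.0, 253.3], [0.0, 393.7, 194.9], [0.0, 0.0, 1.0]] -0.018837623617921694 [[-0.682, -0.504, 0.53, -0.112], [-0.731, 0.453, -0.51, 0.64], [0.017, -0.735, -0.677, 0.984], [0.0, 0.0, 0.0, 1.0]]
lane_home [([291.9, 195.9], 0.59)]
lane_second [([275.1, 171.7], 0.85), ([222.2, 201.0], 0.27)]
front_bin [([292.8, 197.7], 0.56)]
hook [([284.3, 173.1], 0.92), ([275.5, 173.2], 0.31)]
next_bin [([277.4, 173.2], 0.79)]
rail [([187.1, 253.7], 0.86)]
bar_lowest [([187.2, 219.4], 0.86)]
lane [([273.7, 186.3], 0.72), ([270.9, 241.6], 0.69)]
glue [([268.5, 241.6], 0.97), ([182.7, 316.7], 0.5)]
router [([223.9, 198.5], 0.93)]
```

```bash
python3 -c "
import cv2,numpy as np
a=cv2.imread('pics/scene0.png')[90:330,120:420];b=cv2.imread('pics/side0.png')[110:350,100:400]
cv2.imwrite('pics/a.png',cv2.resize(a,None,fx=2.5,fy=2.5,interpolation=2));cv2.imwrite('pics/b.png',cv2.resize(b,None,fx=2.5,fy=2.5,interpolation=2))"
cat > h.py <<'E'
from workcell import status,eyes,place_of,silhouettes
import numpy as np,cv2
from scipy.optimize import least_squares
def ray(c,px):
    p=eyes.camera_params(c);K=p["camera_matrix"];d=np.array([(px[0]-K[0,2])/K[0,0],(px[1]-K[1,2])/K[1,1]])
    u=d.copy()
    for _ in range(20): u=d/(1+p["k1"]*(u@u))
    P=np.array(p["pose"]);v=P[:3,:3]@np.r_[u,1];return P[:3,3],v/np.linalg.norm(v)
def proj(c,X,p=None):
    p=p or eyes.camera_params(c);P=np.array(p["pose"]);K=p["camera_matrix"];X=np.atleast_2d(X)
    q=(X-P[:3,3])@P[:3,:3];u=q[:,:2]/q[:,2:];u=u*(1+p["k1"]*(u**2).sum(1,keepdims=True))
    return u*[K[0,0],K[1,1]]+[K[0,2],K[1,2]]
def atz(c,px,z):
    o,v=ray(c,px);return o+v*(z-o[2])/v[2]
def tri(obs):
    A=np.zeros((3,3));b=np.zeros(3);R=[ray(c,p) for c,p in obs]
    for o,v in R: M=np.eye(3)-np.outer(v,v);A+=M;b+=M@o
    X=np.linalg.solve(A,b);return X,[np.linalg.norm(np.cross(X-o,v)) for o,v in R]
E
python3 - <<'E'
from h import *
np.set_printoptions(precision=3,suppress=True)
for n,a,b in [("home",(195.5,200.6),(291.9,195.9)),("second",(196,224.2),(275.1,171.7)),("hook",(193.2,189.9),(284.3,173.1)),("rail",(327.6,190.9),(187.1,253.7)),("bar",(335.8,157.7),(187.2,219.4)),("glue",(244.8,184.7),(268.5,241.6)),("router",(272.6,246.1),(223.9,198.5))]:
    print(n,*tri([("scene",a),("side",b)]))
E
```

```text
home [ 0.518 -0.155  0.058] [np.float64(0.0013917991704816832), np.float64(0.0013917991704816824)]
second [ 0.626 -0.183  0.086] [np.float64(0.003628553081540634), np.float64(0.003628553081540631)]
hook [ 0.558 -0.159  0.136] [np.float64(0.007428929131396283), np.float64(0.0074289291313962644)]
rail [0.59  0.239 0.004] [np.float64(0.005339611500853871), np.float64(0.00533961150085386)]
bar [0.598 0.23  0.147] [np.float64(0.005085081703174298), np.float64(0.005085081703174286)]
glue [0.459 0.016 0.001] [np.float64(0.0002668455492039974), np.float64(0.00026684554920402713)]
router [ 0.71  -0.006  0.005] [np.float64(0.0012221872724908877), np.float64(0.0012221872724906826)]
```

View pics/a.png

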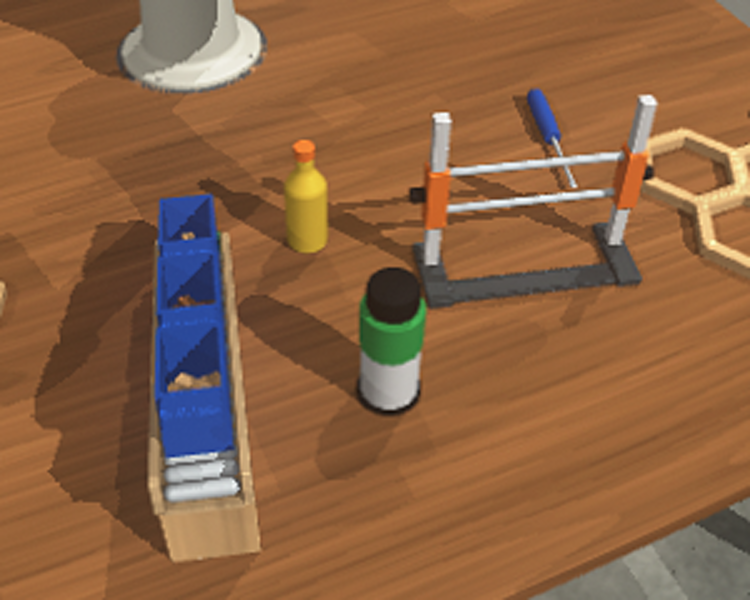

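View pics/b.png

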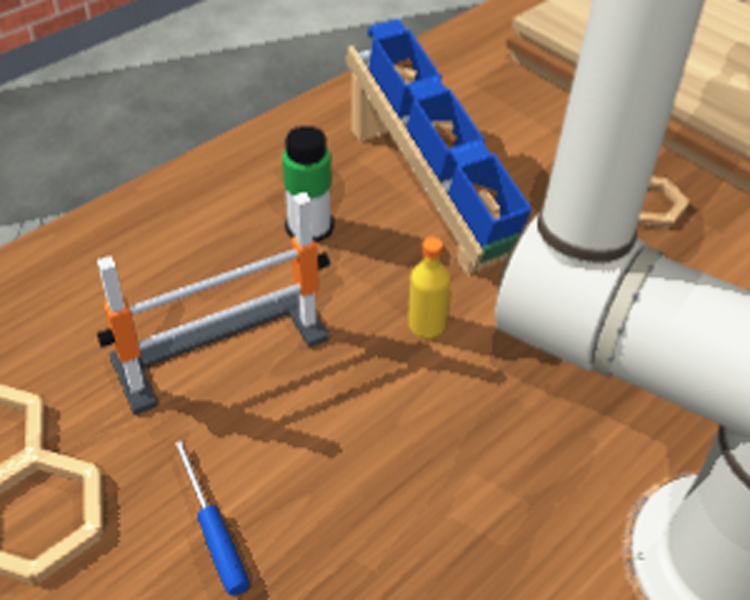

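Run:
```python
from h import *
np.set_printoptions(precision=3,suppress=True)
S=lambda x,y:("scene",(x/2.5+120,y/2.5+90));D=lambda x,y:("side",(x/2.5+100,y/2.5+110))
for n,a,b in [("postL",S(441,118),D(303,200)),("postR",S(648,101),D(108,264)),
 ("ubarL",S(450,171),D(293,257)),("ubarR",S(617,155),D(136,308)),
 ("lbarL",S(450,208),D(298,292)),("lbarR",S(614,194),D(144,357))]:
    print(n,*tri([a,b]))
print(np.array(eyes.camera_params("wrist")["pose"]),eyes.camera_params("wrist")["camera_matrix"][0,0],eyes.camera_params("wrist")["k1"])
print(status.state()["position"])
for n in("front_bin","next_bin","last_bin","rail"):
  for c in("scene","side"):
    print(n,c,[(round(d["conf"],2),np.round(np.array(d["extent"])*[512,384,512,384],1)) for d in (eyes.get_image(c),silhouettes(c,n))[1][:2]])
```

```text
postL [0.56  0.124 0.224] [np.float64(0.001731379845105968), np.float64(0.0017313798451058292)]
postR [0.622 0.345 0.224] [np.float64(0.0027913424300912097), np.float64(0.002791342430091247)]
ubarL [0.56  0.142 0.144] [np.float64(0.000731632217896461), np.float64(0.0007316322178966945)]
ubarR [0.613 0.328 0.147] [np.float64(0.0017060221408220248), np.float64(0.0017060221408219736)]
lbarL [0.557 0.144 0.086] [np.float64(0.004282763710210082), np.float64(0.004282763710210171)]
lbarR [0.606 0.339 0.077] [np.float64(0.005792802337509979), np.float64(0.005792802337509849)]
[[ 0.453 -0.855 -0.251  0.325]
 [-0.891 -0.435 -0.128 -0.479]
 [ 0.     0.282 -0.959  0.374]
 [ 0.     0.     0.     1.   ]] 320.83285985129993 -0.02111887986600961
[ 0.261 -0.512  0.231]
front_bin scene [(0.86, array([183.8, 169.6,  26.2,  23.2])), (0.61, array([282.4, 128.2, 100.3,  83.6]))]
front_bin side [(0.86, array([281.5, 165.8,  31.1,  41.2])), (0.19, array([356.1, 181.4,  19. ,  17.9]))]
next_bin scene [(0.71, array([180.3, 195. ,  29.3,  26.4]))]
next_bin side [(0.65, array([260.4, 143.1,  31.5,  38.6])), (0.25, array([264.8, 204.7,  13.6,  41.4]))]
last_bin scene [(0.61, array([333.1, 124.2,  14.6,  26.5])), (0.59, array([185.2, 219.6,  30.9,  56.5]))]
last_bin side [(0.66, array([246.7, 118.2,  27.2,  37.2]))]
rail scene []
rail side [(0.87, array([140.5, 187. ,  89.5,  88. ]))]
```

```bash
python3 -m creep '[0.064,-0.034,-0.012,0, 0.064,-0.034,-0.012,0, 0.064,-0.034,-0.012,0, 0.064,-0.034,-0.012,0, 0.064,-0.034,-0.012,0, 0.064,-0.034,-0.012,0, 0.064,-0.034,-0.012,0, 0.064,-0.034,-0.012,0]' -1 40
python3 -m creep '[0,0,0,0.115, 0,0,0,0.115, 0,0,0,0.115, 0,0,0,0.115, 0,0,0,0, 0,0,0,0, 0,0,0,0, 0,0,0,0]'
cat > w.py <<'E'
import sys
from h import *
def yaw(s):
    from scipy.spatial.transform import Rotation as R
    M=R.from_quat(s["orientation"]).as_matrix();return np.arctan2(M[1,0],M[0,0]),M
if __name__=="__main__":
    np.set_printoptions(precision=4,suppress=True)
    s=status.state();print(s["clock"],s["position"],yaw(s)[0],yaw(s)[1][:,2],s["joint_pos"],s["ft_force"])
    im=eyes.get_image(sys.argv[1]);cv2.imwrite("pics/%s.png"%sys.argv[2],cv2.resize(im[:,:,::-1],None,fx=1.5,fy=1.5,interpolation=2))
    np.save("pics/%s_pose.npy"%sys.argv[2],eyes.camera_params(sys.argv[1])["pose"])
E
python3 w.py wrist w1
```

```text
clock: 2.9
position: [0.5113, -0.1549, 0.3038]
orientation: [0.972, 0.233, 0.0, 0.0]
ft_force: [-0.1, -0.9, -0.1]
opening: 1.002
gripper_force: 0.0
clock: 3.9
position: [0.5105, -0.1565, 0.3033]
orientation: [0.992, -0.125, -0.0, -0.0]
ft_force: [-0.3, 0.1, 0.4]
opening: 0.994
gripper_force: 0.0
3.9 [ 0.5105 -0.1565  0.3033] -0.250941210868332 [-0.  0. -1.] [-0.5239  0.0115  1.612  -0.      1.5181  1.2978] [-0.3096  0.141   0.3991]
```

View pics/w1.png

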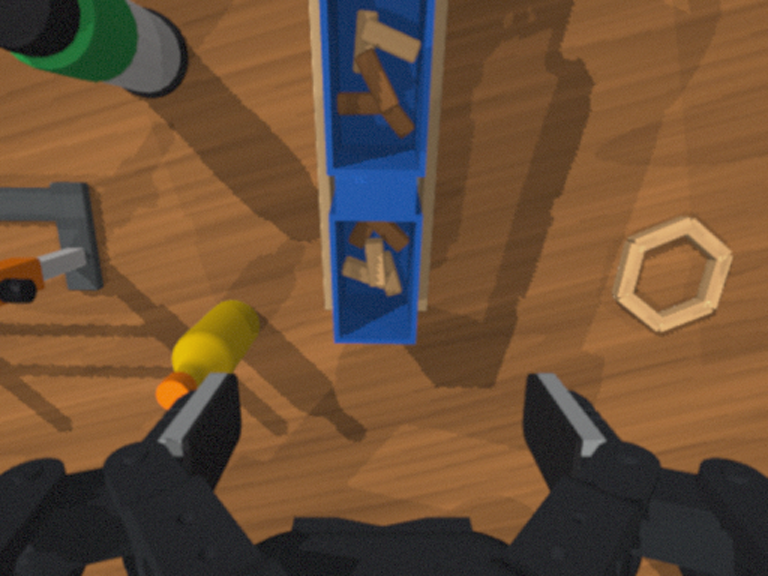

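```bash
cat > fit.py <<'E'
from h import *
from scipy.spatial.transform import Rotation as R
np.set_printoptions(precision=4,suppress=True)
W=np.array([[334,343],[417,343],[333,213],[420,211]])/1.5
own=np.array([[-50,30,70],[-50,-30,70],[50,30,70],[50,-30,70]])/1e3
wp=dict(eyes.camera_params("wrist"));wp["pose"]=np.load("pics/w1_pose.npy")
Sc=np.array([[213,198],[161,200]])/2.5+[120,90];Sd=np.array([[487,240],[528,208]])/2.5+[100,110]
def res(q,pitch=-.24,parts=False):
    M=R.from_euler("ZY",[q[3],pitch]).as_matrix();X=own@M.T+q[:3]
    r=[proj("w",X,wp)-W,proj("scene",X[:2])-Sc,proj("side",X[:2])-Sd]
    return r if parts else np.concatenate([a.ravel() for a in r])
s=least_squares(res,[.518,-.155,.06,-.25],x_scale=.01)
print(s.x);print(*res(s.x,parts=True))
s2=least_squares(lambda q:res(np.r_[q[:2],.06,q[2]])[:8],[.518,-.155,-.25],x_scale=.01)
print("wrist only z=.06",s2.x,s2.fun)
E
python3 fit.py
```

```text
[ 0.5121 -0.1519  0.0523 -0.2647]
[[ 0.5855 -2.2013]
 [-1.6547 -1.5557]
 [-2.3664  0.6042]
 [ 1.2322  2.7489]] [[-0.9975 -0.0268]
 [-1.3634  1.3156]] [[ 2.2634 -5.2225]
 [ 1.238   1.9103]]
wrist only z=.06 [ 0.5138 -0.1529 -0.2571] [ 0.8751 -0.9681 -0.1815 -0.6918 -2.8973 -0.1237  2.301   1.5621]
```

```bash
python3 -m creep '[-0.0087,-0.0053,0.055,0.004, 0,0,0.055,0, 0,0,0.055,0, 0,0,0.045,0, 0,0,0.035,0, 0,0,0.025,0, 0,0,0.015,0, 0,0,0.01,0]' -1 40
python3 w.py wrist w2
python3 - <<'E'
from h import *
for t in("hook","front_bin","lane_home"): print(t,[(np.round(np.array(d["centre"])*[512,384],1).tolist(),round(d["conf"],2)) for d in place_of("wrist",t)[:2]])
E
```

```text
clock: 4.95
position: [0.5053, -0.151, 0.0819]
orientation: [0.992, -0.129, 0.0, 0.0]
ft_force: [-0.9, -0.3, -0.4]
opening: 1.003
gripper_force: 0.0
4.95 [ 0.5053 -0.151   0.0819] -0.25785161478838714 [ 0.0002 -0.0001 -1.    ] [-0.5198  0.2068  1.8582 -0.      1.0763  1.3088] [-0.9004 -0.2625 -0.3788]
hook [([254.1, 177.6], 0.68)]
front_bin [([86.0, 299.5], 0.71), ([255.5, 220.1], 0.62)]
lane_home []
```

View pics/w2.png

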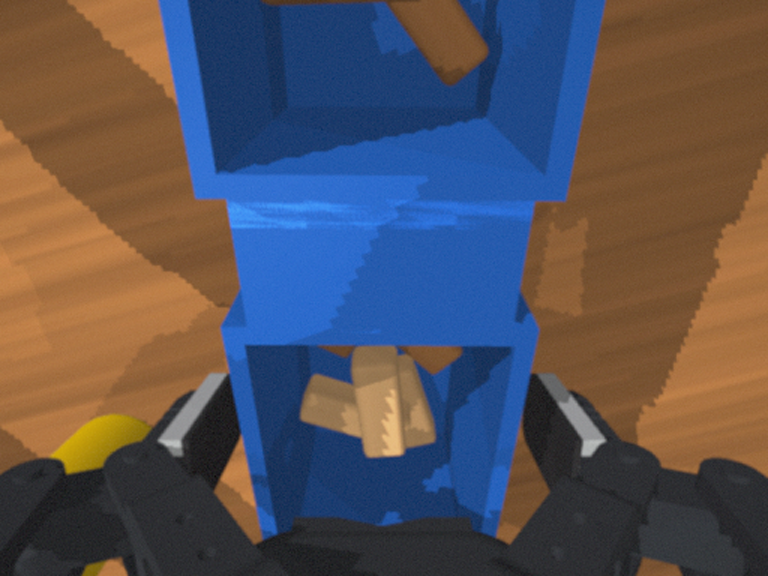

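```bash
cat > f2.py <<'E'
from h import *
from w import yaw
from scipy.spatial.transform import Rotation as R
np.set_printoptions(precision=4,suppress=True)
wp=dict(eyes.camera_params("wrist"));wp["pose"]=np.load("pics/w2_pose.npy")
W=np.array([[222,325],[540,325],[236,226],[527,226]])/1.5
own=np.array([[50,30,70],[50,-30,70],[75,25,70],[75,-25,70]])/1e3
def res(q,n=8):
    M=R.from_euler("ZY",[q[2],-.24]).as_matrix();return (proj("w",own@M.T+np.r_[q[:2],q[3]],wp)-W).ravel()[:n]
s=least_squares(res,[.514,-.153,-.257,.06],x_scale=.01);print(s.x,s.fun)
s=least_squares(lambda q:res(np.r_[q,.06],4),[.514,-.153,-.257],x_scale=.01);print(s.x,s.fun)
E
python3 f2.py
```

```text
[ 0.5094 -0.1511 -0.259   0.055 ] [ 5.3884  7.0565 -5.1141  7.1629  0.1958 -6.2504 -0.436  -6.1159]
[ 0.5134 -0.1521 -0.2584] [-1.4149  0.1434  1.4158  0.1435]
```

```bash
python3 -m creep '[-0.0027,0,0,0, 0,0,0,0, 0,0,0,0, 0,0,0,0, 0,0,0,0, 0,0,0,0, 0,0,0,0, 0,0,0,0]' 1 50
```

```text
clock: 6.15
position: [0.5034, -0.1506, 0.0828]
orientation: [0.992, -0.129, 0.0, 0.0]
ft_force: [-2.2, 2.3, 6.6]
opening: 0.696
gripper_force: 54.3
```

```bash
python3 -m creep '[-0.004,0,-0.016,0, -0.004,0,-0.016,0, -0.008,0,-0.032,0, -0.008,0,-0.032,0, -0.008,0,-0.032,0, 0,0,-0.05,0, 0,0,-0.05,0, 0,0,-0.05,0]'
python3 w.py wrist w3;python3 w.py side s3;python3 w.py scene c3
python3 -c "
import cv2,numpy as np
w=cv2.resize(cv2.imread('pics/w3.png'),(400,300));s=cv2.imread('pics/s3.png')[75:475,250:650];c=cv2.imread('pics/c3.png')[150:450,150:550]
cv2.imwrite('pics/m3.png',np.hstack([np.vstack([w,c]),cv2.resize(s,(400,400),None) if 0 else np.pad(s,((0,200),(0,0),(0,0)))]))"
```

```text
clock: 7.15
position: [0.4788, -0.1438, 0.2919]
orientation: [0.992, -0.129, -0.001, -0.0]
ft_force: [0.5, -0.5, -1.7]
opening: 0.699
gripper_force: 57.1
7.15 [ 0.4788 -0.1438  0.2919] -0.2579375142252893 [-0.0018  0.0006 -1.    ] [-0.5338 -0.0735  1.717  -0.0004  1.4999  1.295 ] [ 0.482  -0.4536 -1.6587]
7.2 [ 0.481 -0.145  0.298] -0.257826992112583 [ 0.0064 -0.0042 -1.    ] [-0.5336 -0.077   1.7087 -0.0004  1.5022  1.295 ] [ 2.2841 -0.9676  2.5406]
7.25 [ 0.4812 -0.1452  0.2957] -0.25791373492611047 [ 0.0066 -0.0043 -1.    ] [-0.5337 -0.0756  1.7117 -0.0003  1.4976  1.2951] [ 0.9192  0.1213 -1.6502]
```

View pics/m3.png

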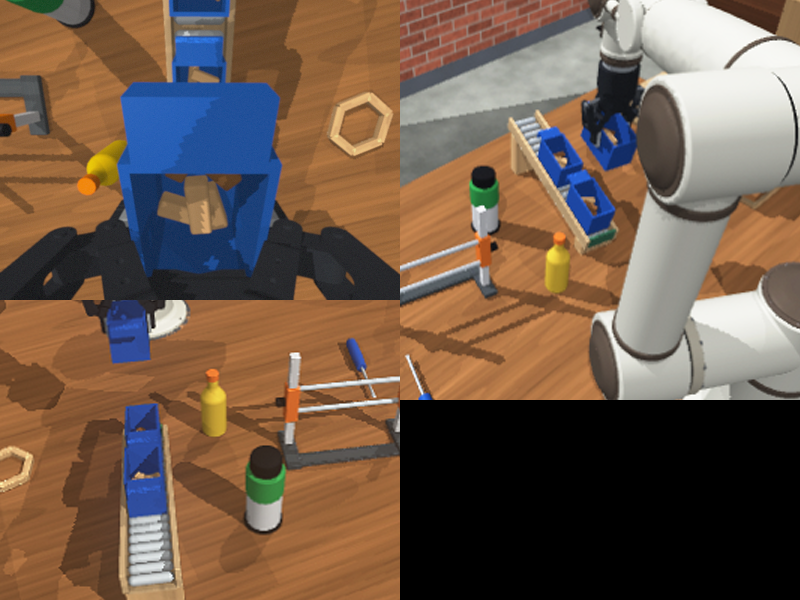

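```bash
python3 -m creep '[-0.045,-0.017,0,0, -0.05,-0.018,0,0, -0.05,-0.018,0,0, -0.04,-0.0154,0.03,0, 0,0,0.06,0, 0,0,0.06,0, 0,0,0.06,0, 0,0,0.04,0]'
python3 w.py wrist w4;python3 w.py scene c4
python3 - <<'E'
import cv2,numpy as np
w=cv2.resize(cv2.imread('pics/w4.png'),(800,600))[100:500]
c=cv2.imread('pics/c4.png')[100:300,200:600]
cv2.imwrite('pics/m4.png',np.vstack([cv2.resize(w,(800,400)),np.pad(c,((0,0),(0,400),(0,0)))]))
from h import *
D=lambda x,y:("side",(x/2.5+100,y/2.5+110))
print([atz(*D(*p),z) for p,z in [((230,590),.015),((180,443),.008)]])
E
```

```text
clock: 8.3
position: [0.3557, -0.0576, 0.099]
orientation: [0.992, -0.129, -0.003, -0.001]
ft_force: [0.3, -0.6, -1.9]
opening: 0.694
gripper_force: 57.3
8.3 [ 0.3557 -0.0576  0.099 ] -0.25794898925109394 [-0.0063  0.0032 -1.    ] [-0.4997 -0.2823  2.2928 -0.0002  1.1382  1.3291] [ 0.3453 -0.5852 -1.8946]
8.35 [ 0.3535 -0.0565  0.0959] -0.2581204076519929 [-0.0113  0.0059 -0.9999] [-0.5    -0.2788  2.2969 -0.0002  1.1362  1.3291] [-2.7738  1.3651 -5.2882]
[array([0.332805  , 0.41687691, 0.015     ]), array([0.51958052, 0.35096352, 0.008     ])]
```

View pics/m4.png

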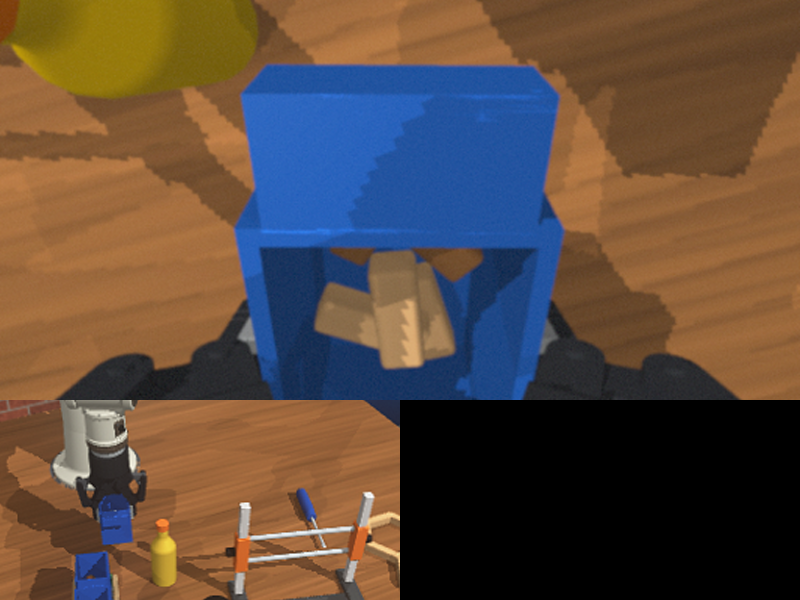

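```bash
cat > f4.py <<'E'
from h import *
import sys,json
from scipy.spatial.transform import Rotation as R
np.set_printoptions(precision=4,suppress=True)
# usage: f4.py posefile x y yaw  rimL rimR lipL lipR (512x384 px)  -> bin pose
wp=dict(eyes.camera_params("wrist"));wp["pose"]=np.load(sys.argv[1])
W=np.array(json.loads(sys.argv[2]))
own=np.array([[50,30,70],[50,-30,70],[75,25,70],[75,-25,70]])/1e3
x0=json.loads(sys.argv[3])
def res(q): return (proj("w",own@R.from_euler("ZY",[q[3],q[4]]).as_matrix().T+q[:3],wp)-W).ravel()
s=least_squares(res,x0,x_scale=.01);print(s.x,s.fun)
M=R.from_euler("ZY",[s.x[3],s.x[4]]).as_matrix();print("hook",M@[.06,0,.065]+s.x[:3])
E
python3 f4.py pics/w4_pose.npy '[[151.7,212.5],[359.7,212.5],[154.9,124.8],[356.5,124.8]]' '[0.366,-0.06,0.077,-0.258,-0.24]'
python3 -m creep '[0,0,0.02,0, 0,0,0.02,0, 0,0,0.015,0, 0,0,0.01,0, 0,0,0.005,0, 0,0,0.003,0, 0,0,0.002,0, 0,0,0,0]'
```

```text
[ 0.3588 -0.0576  0.074  -0.2577 -0.1832] [-1.1783 -0.6542  1.0873 -0.6357  0.59    0.6137 -0.5107  0.5205]
hook [ 0.4044 -0.0696  0.1488]
clock: 9.4
position: [0.359, -0.0594, 0.0469]
orientation: [0.992, -0.129, 0.0, 0.0]
ft_force: [0.5, -0.2, -1.9]
opening: 0.696
gripper_force: 57.2
```

```bash
python3 -m creep '[0,0,0.008,0, 0,0,0.006,0, 0,0,0.003,0, 0,0,0.003,0, 0,0,0.002,0, 0,0,0.002,0, 0,0,0,0, 0,0,0,0]' - 25
```

```text
clock: 10.4
position: [0.3628, -0.0604, 0.0315]
orientation: [0.992, -0.129, 0.004, 0.0]
ft_force: [3.6, 4.5, 14.6]
opening: 0.699
gripper_force: 59.0
```

```bash
python3 -m creep '[0,0,0.002,0, 0,0,0.002,0, 0,0,0,0, 0,0,0,0, 0,0,0,0, 0,0,0,0, 0,0,0,0, 0,0,0,0]' 1 20
```

```text
clock: 11.4
position: [0.3649, -0.061, 0.0297]
orientation: [0.992, -0.13, 0.006, 0.0]
ft_force: [7.8, 6.4, 17.2]
opening: 0.697
gripper_force: 59.3
```

```bash
python3 -m creep '[0,0,0,0, 0,0,0,0, 0,0,0,0, 0,0,0,0, 0,0,0,0, 0,0,0,0, 0,0,0,0, 0,0,0,0]' -0.6
python3 w.py wrist w5
```

```text
clock: 12.4
position: [0.3589, -0.0593, 0.0258]
orientation: [0.992, -0.129, 0.0, 0.0]
ft_force: [0.5, 0.7, 0.4]
opening: 0.801
gripper_force: 0.0
12.4 [ 0.3589 -0.0593  0.0258] -0.2580179587858488 [ 0.     -0.0001 -1.    ] [-0.4996 -0.1108  2.3264 -0.      0.9259  1.3292] [0.533  0.6932 0.3558]
```

View pics/w5.png

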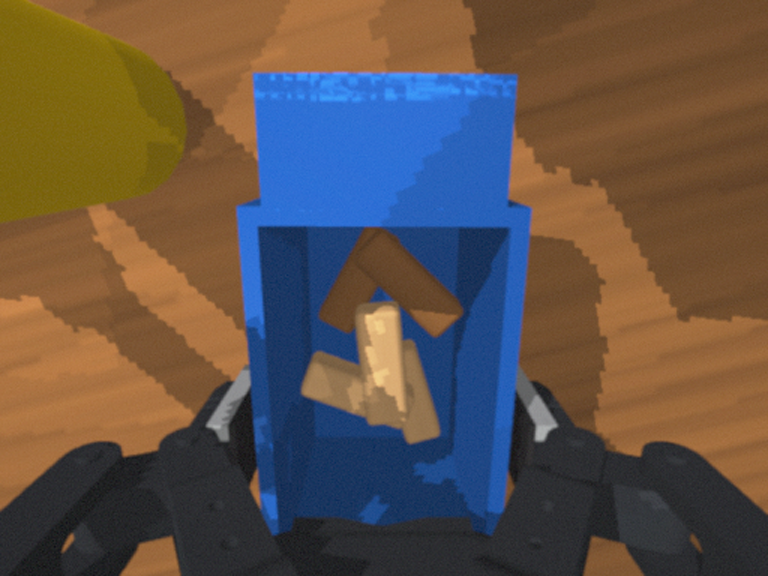

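```bash
python3 f4.py pics/w5_pose.npy '[[158,138],[353.3,138],[171,66.5],[344.3,66.5]]' '[0.368,-0.06,0.0,-0.258,0.0]'
python3 f4.py pics/w5_pose.npy '[[158,138],[353.3,138],[170,49],[344.6,49]]' '[0.368,-0.06,0.0,-0.258,0.0]'
python3 - <<'E'
from h import *
wp=dict(eyes.camera_params("wrist"));wp["pose"]=np.load("pics/w5_pose.npy")
W=np.array([[158,138],[353.3,138]]);own=np.array([[.05,.03,.07],[.05,-.03,.07]])
from scipy.spatial.transform import Rotation as R
s=least_squares(lambda q:(proj("w",own@R.from_euler("Z",q[2]).as_matrix().T+[q[0],q[1],0],wp)-W).ravel(),[.36,-.06,-.258],x_scale=.01);print(s.x,s.fun)
E
```

```text
[ 0.3445 -0.0551  0.0305 -0.2622  0.4419] [-1.9262  2.3216  3.705   3.0959  5.4543 -3.1692 -7.3152 -2.4715]
hook [ 0.4238 -0.0763  0.0636]
[ 0.3695 -0.0618 -0.0006 -0.2611 -0.0019] [ 0.5065 -0.6665  0.7755 -0.1252 -0.8318  0.0849 -0.3645  0.6553]
hook [ 0.4274 -0.0772  0.0645]
[ 0.36932448 -0.0616415  -0.25834359] [-0.58333438  0.0477372   0.58405244  0.04927453]
```

```bash
python3 -m creep '[0.0145,0,0,0, 0,0,0,0, 0,0,0,0, 0,0,0,0, 0,0,0,0, 0,0,0,0, 0,0,0,0, 0,0,-0.01,0]' 1 35
```

```text
clock: 13.45
position: [0.3688, -0.0618, 0.0331]
orientation: [0.992, -0.129, -0.001, -0.0]
ft_force: [-0.4, -0.3, -2.5]
opening: 0.694
gripper_force: 38.7
```

```bash
python3 -m creep '[0,0,-0.05,0, 0,0,-0.08,0, 0,0,-0.08,0, 0,0,-0.07,0, 0,0,-0.036,0, 0.008,-0.04,0,0, 0.008,-0.065,0,0, 0.008,-0.065,0,0]'
python3 -m creep '[0.008,-0.065,0,0.011, 0.008,-0.065,0,0, 0.008,-0.065,0,0, 0.008,-0.055,0,0, 0,-0.04,0.03,0, 0,0,0.05,0, 0,0,0.04,0, 0,0,0,0]'
python3 w.py wrist w6;python3 w.py scene c6;python3 w.py side s6
python3 - <<'E'
import cv2,numpy as np
w=cv2.resize(cv2.imread('pics/w6.png'),(800,600))[0:360]
c=cv2.imread('pics/c6.png')[110:350,350:650];s=cv2.imread('pics/s6.png')[210:450,180:480]
cv2.imwrite('pics/m6.png',np.vstack([w,np.pad(np.hstack([c,s]),((0,0),(0,200),(0,0)))]))
E
```

```text
clock: 14.45
position: [0.4197, 0.0578, 0.271]
orientation: [0.992, -0.129, 0.001, 0.0]
ft_force: [1.0, -1.1, -2.4]
opening: 0.699
gripper_force: 39.5
clock: 15.45
position: [0.4986, 0.2592, 0.1777]
orientation: [0.991, -0.137, -0.003, 0.001]
ft_force: [-0.4, 1.1, -2.7]
opening: 0.701
gripper_force: 39.4
15.45 [0.4986 0.2592 0.1777] -0.27516534074007437 [-0.0063 -0.0017 -1.    ] [0.2644 0.1757 1.6861 0.     1.2862 2.1103] [-0.3973  1.1217 -2.6885]
15.5 [0.5002 0.2595 0.1801] -0.2753089392518846 [-0.0019 -0.0005 -1.    ] [0.2642 0.174  1.6833 0.     1.2863 2.1103] [ 0.7792  0.0294 -1.7889]
15.55 [0.5013 0.2598 0.1816] -0.27545669486386126 [ 0.0012  0.0004 -1.    ] [0.2641 0.1728 1.6815 0.     1.2861 2.1103] [ 0.5975  0.3141 -1.8809]
```

View pics/m6.png

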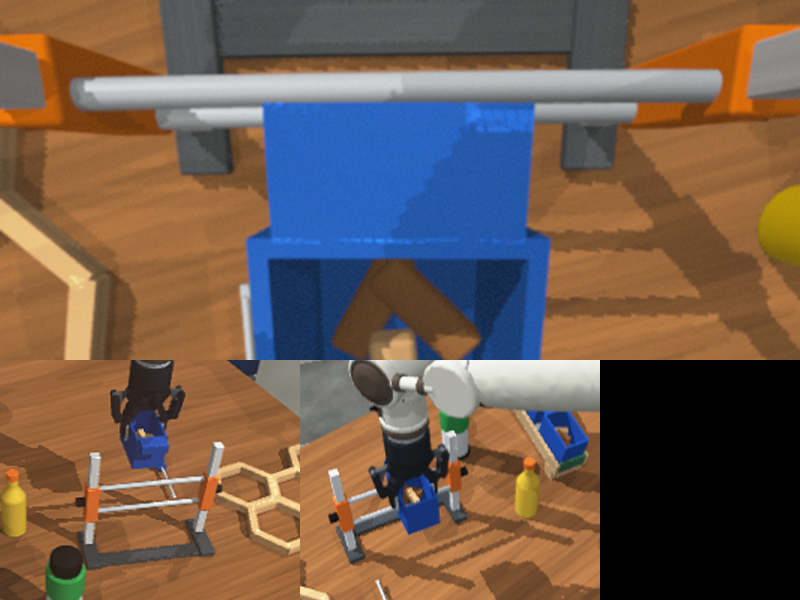

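```bash
cat > f6.py <<'E'
from h import *
from scipy.spatial.transform import Rotation as R
np.set_printoptions(precision=4,suppress=True)
wp=dict(eyes.camera_params("wrist"));wp["pose"]=np.load("pics/w6_pose.npy")
W=np.array([[70,93],[722,83],[160,118],[638,114]])*.64
S0=np.array([[450,171],[617,155]])/2.5+[120,90];D0=np.array([[293,257],[136,308]])/2.5+[100,110]
def model(q):
    M=R.from_euler("Z",q[2]).as_matrix();own=np.array([[0,.103,q[3]],[0,-.103,q[3]],[-.003,.103,q[3]-.058],[-.003,-.103,q[3]-.058]])
    return own@M.T+[q[0],q[1],0]
rw=lambda q:(proj("w",model(q),wp)-W).ravel()
def perp(q): # distance of scene/side bar points to upper bar's line, scaled
    o=[]
    for c,P in(("scene",S0),("side",D0)):
        a,b=proj(c,model(q)[:2]);n=np.array([-(b-a)[1],(b-a)[0]])/np.linalg.norm(b-a);o+=list((P-a)@n)
    return np.array(o)
for f in (rw,lambda q:np.r_[rw(q),perp(q)]):
    s=least_squares(f,[.589,.235,-.275,.146],x_scale=.01);print(s.x,s.fun)
E
python3 f6.py; python3 f4.py pics/w6_pose.npy '[[158.1,152.3],[351.4,152.3],[169,65.3],[342.4,65.3]]' '[0.5,0.26,0.155,-0.275,0.0]'
```

```text
[ 0.5897  0.2351 -0.2633  0.1532] [ 1.3011  0.3617  0.4762  1.3939 -2.0672 -0.4923 -0.3245 -1.8802]
[ 0.5897  0.2351 -0.2635  0.1528] [ 1.8694  0.353  -0.0908  1.4857 -1.7545 -0.5278 -0.6344 -1.845  -1.2575
 -1.2046  3.2558  1.8334]
[ 0.507   0.2583  0.1535 -0.2773 -0.0072] [ 0.1965 -0.4615  0.5411 -0.1771 -0.4611  0.1166 -0.2256  0.4794]
hook [0.5642 0.242  0.2189]
```

Run:
```python
from h import *
from w import yaw
np.set_printoptions(precision=4,suppress=True)
import time
eyes.get_image("scene")
P=eyes.camera_params("wrist")["pose"];s=status.state();im=eyes.get_image("wrist").astype(int)
np.save("pics/w7_pose.npy",P);np.save("pics/w7.npy",im)
print(s["clock"],s["position"],yaw(s)[0],s["ft_force"])
print([(np.round(np.array(d["centre"])*[512,384],1).tolist(),round(d["conf"],2)) for d in place_of("wrist","hook")[:2]])
for c in(130,250,256,330,400): print(c,[tuple(int(v) for v in im[r,c]) for r in range(38,84,2)])
print([ (r,tuple(int(v) for v in im[r,230])) for r in range(146,172,2)])
for r in(150,154,158): 
    b=(im[r,:,2]>im[r,:,0]+40);k=np.where(b)[0];print(r,k.min(),k.max())
```

```text
15.65 [0.5021 0.26   0.1826] -0.2754835610283712 [-0.0157  0.7266 -1.8991]
[([255.9, 118.0], 0.88)]
130 [(87, 90, 90), (86, 89, 94), (85, 92, 94), (86, 92, 95), (86, 91, 90), (88, 93, 91), (88, 92, 92), (88, 92, 91), (86, 91, 90), (103, 107, 107), (182, 185, 188), (198, 202, 205), (208, 213, 214), (211, 215, 216), (195, 199, 198), (190, 193, 193), (176, 177, 178), (152, 157, 156), (125, 127, 129), (117, 118, 119), (177, 181, 181), (138, 143, 144), (150, 152, 152)]
250 [(84, 86, 88), (69, 74, 72), (66, 53, 44), (103, 69, 41), (115, 77, 46), (124, 85, 47), (140, 94, 51), (165, 110, 63), (164, 128, 103), (186, 187, 189), (198, 202, 205), (204, 210, 208), (203, 208, 210), (177, 181, 189), (68, 106, 189), (41, 99, 191), (41, 100, 191), (41, 101, 190), (45, 100, 194), (43, 99, 192), (42, 103, 193), (45, 100, 191), (41, 100, 189)]
256 [(85, 87, 89), (72, 74, 74), (66, 50, 40), (101, 66, 34), (118, 81, 49), (123, 84, 47), (160, 108, 62), (163, 109, 58), (164, 129, 100), (182, 184, 184), (188, 192, 192), (187, 192, 194), (186, 192, 190), (170, 177, 183), (72, 111, 192), (44, 103, 193), (41, 9
[... 464 characters left out ...]
400 [(95, 67, 46), (98, 67, 44), (103, 70, 46), (99, 67, 42), (98, 70, 47), (97, 70, 43), (103, 70, 40), (150, 88, 47), (173, 170, 166), (186, 190, 190), (185, 191, 190), (180, 186, 184), (170, 172, 174), (149, 152, 152), (136, 138, 139), (123, 122, 124), (101, 103, 104), (90, 90, 91), (161, 164, 166), (165, 169, 171), (150, 154, 154), (134, 135, 137), (107, 111, 111)]
[(146, (40, 97, 191)), (148, (44, 98, 192)), (150, (44, 103, 192)), (152, (40, 98, 192)), (154, (45, 103, 194)), (156, (42, 102, 192)), (158, (40, 101, 190)), (160, (41, 102, 191)), (162, (40, 101, 192)), (164, (34, 91, 183)), (166, (32, 64, 117)), (168, (22, 56, 103)), (170, (20, 50, 100))]
150 163 346
154 158 351
158 158 351
```

Run:
```python
from h import *
np.set_printoptions(precision=4,suppress=True)
P=np.load("pics/w7_pose.npy");p=dict(eyes.camera_params("wrist"));p["pose"]=P
import h; h.eyes=type("E",(),{"camera_params":staticmethod(lambda c:p)})
T=np.array([.5021,.26]);ex=np.array([np.cos(-.2755),np.sin(-.2755)]);ey=np.array([-ex[1],ex[0]])
f=lambda px,z:(lambda X:((X[:2]-T)@ex,(X[:2]-T)@ey))(atz("w",px,z))
for z in(.14,.146,.15,.154,.16): print("bar",z,f((256,63),z), f((130,65),z),f((400,62),z))
for z in(.222,.2268,.231): print("rim",z,f((255,152),z),f((158,153),z),f((351,153),z)," lip",f((256,65.5),z))
```

```text
bar 0.14 (np.float64(0.09146121966901093), np.float64(-0.00016530341822123748)) (np.float64(0.0906866805538106), np.float64(0.06820810859383851)) (np.float64(0.09223852660408177), np.float64(-0.07814856553530364))
bar 0.146 (np.float64(0.09079655178754621), np.float64(-0.0001410971657357131)) (np.float64(0.09004703375405784), np.float64(0.06602354747058875)) (np.float64(0.0915487482279291), np.float64(-0.07560515071696158))
bar 0.15 (np.float64(0.09035343986656968), np.float64(-0.00012495966407868528)) (np.float64(0.08962060255422274), np.float64(0.06456717338842227)) (np.float64(0.09108889597716077), np.float64(-0.07390954083806683))
bar 0.154 (np.float64(0.08991032794559317), np.float64(-0.00010882216242169215)) (np.float64(0.08919417135438754), np.float64(0.06311079930625577)) (np.float64(0.09062904372639234), np.float64(-0.07221393095917215))
bar 0.16 (np.float64(0.08924566006412836), np.float64(-8.4615909936199e-05)) (np.float64(0.08855452455463488), np.float64(0.060926238183006076)) (np.float64(0.08993926535023977), np.float64(-0.06967051614083006))
rim 0.222 (np.float64(0.05544053661571441), np.float64(0.00045570578039167385)) (np.float64(0.05514340098176198), np.float64(0.03198449988166432)) (np.float64(0.05514046351006622), np.float64(-0.030727451974215877))  lip (np.float64(0.0816701074095494), np.float64(0.00016465083317983645))
rim 0.2268 (np.float64(0.056155246146831025), np.float64(0.00046164287472267446)) (np.float64(0.0558718597949123), np.float64(0.030531513061292263)) (np.float64(0.05586905824810135), np.float64(-0.0292785845084275))  lip (np.float64(0.08117110264570739), np.float64(0.00018405583946508666))
rim 0.231 (np.float64(0.056780616986558), np.float64(0.0004668378322622447)) (np.float64(0.05650926125641885), np.float64(0.0292601495934667)) (np.float64(0.056506578643882185), np.float64(-0.028010825475862637))  lip (np.float64(0.08073447347734561), np.float64(0.00020103521996465978))
```

```bash
python3 -m creep '[0.015,0,0,-0.0067, 0.0147,0,0,0, 0,0,0.01,0, 0,0,0.015,0, 0,0,0.015,0, 0,0,0.012,0, 0,0,0.008,0, 0,0,0,0]'
python3 w.py side s8
python3 - <<'E'
import cv2,numpy as np
from h import *
P=eyes.camera_params("wrist")["pose"];s=status.state();im=eyes.get_image("wrist");print(s["position"],s["ft_force"])
np.save("pics/w8_pose.npy",P)
a=cv2.resize(im[:,:,::-1],(640,480),interpolation=2)[30:300];b=cv2.imread('pics/s8.png')[220:420,200:440];b=cv2.resize(b,None,fx=1.6,fy=1.6,interpolation=2)
cv2.imwrite('pics/m8.png',np.vstack([a,np.pad(b,((0,0),(0,640-b.shape[1]),(0,0)))]))
E
```

```text
clock: 16.75
position: [0.5219, 0.2537, 0.1347]
orientation: [0.991, -0.132, -0.0, 0.0]
ft_force: [0.1, -0.6, -3.2]
opening: 0.698
gripper_force: 39.5
16.75 [0.5219 0.2537 0.1347] -0.26481899705760786 [-0.001  -0.0003 -1.    ] [ 0.2443  0.2635  1.6732 -0.      1.2059  2.0799] [ 0.1111 -0.5792 -3.2172]
[0.52226913 0.25378085 0.135248  ] [ 0.45600232 -0.16983773 -2.39251213]
```

View pics/m8.png

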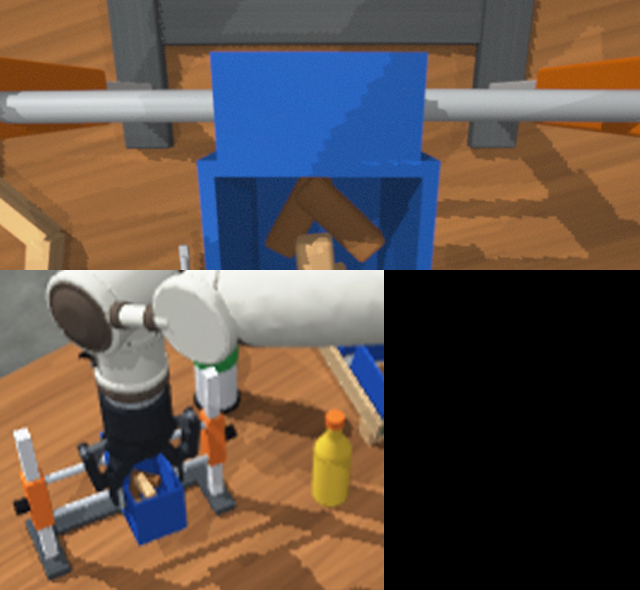

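Run:
```python
from h import *
P=np.load("pics/w8_pose.npy");p=dict(eyes.camera_params("wrist"));p["pose"]=P
import h; h.eyes=type("E",(),{"camera_params":staticmethod(lambda c:p)})
a=-.2648;T=np.array([.52227,.25378]);ex=np.array([np.cos(a),np.sin(a)]);ey=np.array([-ex[1],ex[0]])
f=lambda px,z:np.round((lambda X:((X[:2]-T)@ex,(X[:2]-T)@ey))(atz("w",px,z)),4)
for z in(.142,.146,.15,.154): print(z,f((80,109.6),z),f((440,108),z),"rail centre est:",(np.array([.5897,.2351])-T)@ex)
print("rim",f((256,152),.1794),f((256,66.4),.1794))
```

```text
0.142 [0.0683 0.0728] [ 0.069  -0.0759] rail centre est: 0.06996857758689563
0.146 [0.0684 0.0707] [ 0.0691 -0.0737] rail centre est: 0.06996857758689563
0.15 [0.0685 0.0686] [ 0.0691 -0.0714] rail centre est: 0.06996857758689563
0.154 [0.0686 0.0664] [ 0.0692 -0.0691] rail centre est: 0.06996857758689563
rim [0.0563 0.0003] [0.0811 0.0003]
```

```bash
python3 -m creep '[0,0,0.004,0, 0,0,0.005,0, 0,0,0.003,0, 0,0,0.002,0, 0,0,0.001,0, 0,0,0.001,0, 0,0,0,0, 0,0,0,0]'
```

```text
clock: 17.85
position: [0.5223, 0.2538, 0.1234]
orientation: [0.991, -0.132, 0.0, -0.0]
ft_force: [0.2, 0.9, -2.7]
opening: 0.697
gripper_force: 39.5
```

```bash
python3 -m creep '[0,0,0.0013,0, 0,0,0.0013,0, 0,0,0.0013,0, 0,0,0.0013,0, 0,0,0,0, 0,0,0,0, 0,0,0,0, 0,0,0,0]'
```

```text
clock: 18.85
position: [0.5223, 0.2538, 0.1195]
orientation: [0.991, -0.132, 0.0, -0.0]
ft_force: [0.1, 0.5, -3.0]
opening: 0.699
gripper_force: 39.5
```

```bash
python3 -c "
from workcell import status
s=status.state();print(s['position'],s['ft_force'],s['torque'])"
```

```text
[0.52233107 0.25375188 0.11945961] [ 0.1221979   0.47804398 -3.04643349] [ 0.00141443  0.00957667 -0.01732372]
```

```bash
python3 -m creep '[0,0,0.0013,0, 0,0,0.0013,0, 0,0,0.0013,0, 0,0,0,0, 0,0,0,0, 0,0,0,0, 0,0,0,0, 0,0,0,0]'
```

```text
clock: 19.85
position: [0.5223, 0.2538, 0.1165]
orientation: [0.991, -0.132, 0.0, -0.0]
ft_force: [-0.5, 1.0, -2.2]
opening: 0.699
gripper_force: 39.5
```

```bash
python3 -m creep '[0,0,0.0013,0, 0,0,0.0013,0, 0,0,0,0, 0,0,0,0, 0,0,0,0, 0,0,0,0, 0,0,0,0, 0,0,0,0]'
```

```text
clock: 20.85
position: [0.5223, 0.2538, 0.1146]
orientation: [0.991, -0.132, 0.0, -0.0]
ft_force: [-0.1, 0.1, -2.2]
opening: 0.696
gripper_force: 39.5
```

```bash
python3 -m creep '[0,0,0.0013,0, 0,0,0.0013,0, 0,0,0,0, 0,0,0,0, 0,0,0,0, 0,0,0,0, 0,0,0,0, 0,0,0,0]'
```

```text
clock: 21.85
position: [0.5223, 0.2537, 0.1126]
orientation: [0.991, -0.132, 0.0, 0.0]
ft_force: [-1.3, 0.3, -2.4]
opening: 0.697
gripper_force: 39.5
```

```bash
python3 -m creep '[0,0,0.0013,0, 0,0,0.0013,0, 0,0,0.0013,0, 0,0,0,0, 0,0,0,0, 0,0,0,0, 0,0,0,0, 0,0,0,0]'
```

```text
clock: 22.85
position: [0.5225, 0.2538, 0.1103]
orientation: [0.991, -0.132, 0.0, -0.0]
ft_force: [-5.5, -1.4, 6.2]
opening: 0.699
gripper_force: 40.4
```

```bash
python3 -m creep '[0,0,0,0, 0,0,0,0, 0,0,0,0, 0,0,0,0, 0,0,0,0, 0,0,0,0, 0,0,0,0, 0,0,0,0]' -0.7
python3 w.py side s9
python3 - <<'E'
import cv2,numpy as np
from h import *
im=eyes.get_image("wrist")
a=cv2.resize(im[:,:,::-1],(640,480),interpolation=2)[30:330];b=cv2.imread('pics/s9.png')[220:420,200:440];b=cv2.resize(b,None,fx=1.5,fy=1.5,interpolation=2)
cv2.imwrite('pics/m9.png',np.vstack([a,np.pad(b,((0,0),(0,640-b.shape[1]),(0,0)))]))
E
```

```text
clock: 23.85
position: [0.5223, 0.2537, 0.1096]
orientation: [0.991, -0.132, -0.0, 0.0]
ft_force: [-0.1, 0.4, -0.7]
opening: 0.852
gripper_force: 0.0
23.85 [0.5223 0.2537 0.1096] -0.26482807239002626 [-0. -0. -1.] [0.2442 0.2944 1.6895 0.     1.1577 2.0799] [-0.1063  0.4368 -0.7255]
```

View pics/m9.png

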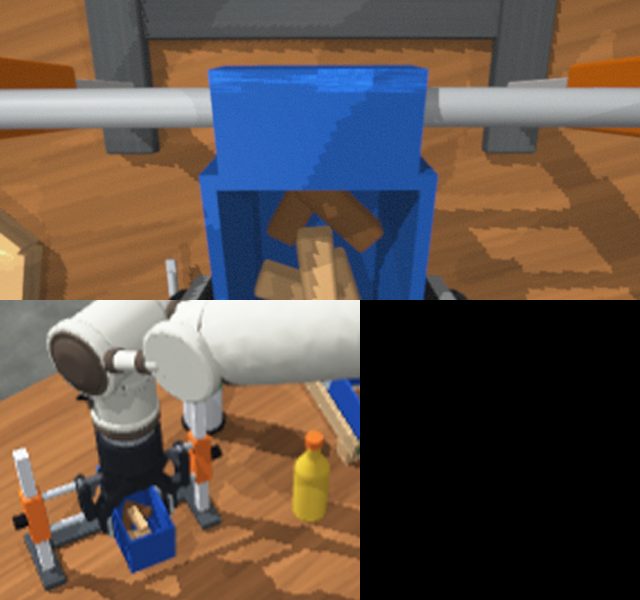

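The bin hangs on the bar on its own: in the wrist view the lip is over the bar and the bin leans slightly, with the links still in. I'll open fully and withdraw straight up.

```bash
python3 -m creep '[0,0,0,0, 0,0,0,0, 0,0,-0.01,0, 0,0,-0.02,0, 0,0,-0.03,0, 0,0,-0.04,0, 0,0,-0.06,0, 0,0,-0.06,0]' -1
python3 -m creep '[0,0,-0.02,0, 0,0,0,0, 0,0,0,0, 0,0,0,0, 0,0,0,0, 0,0,0,0, 0,0,0,0, 0,0,0,0]'
python3 - <<'E'
from h import *
for c in("scene","side","wrist"):
    eyes.get_image(c)
    print(c,[(t,[(np.round(np.array(d["centre"])*[512,384],1).tolist(),round(d["conf"],2)) for d in place_of(c,t)[:2]]) for t in("hook","front_bin","next_bin","lane_home")])
p,q=[np.array(place_of(c,"hook")[0]["centre"])*[512,384] for c in("scene","side")]
print(tri([("scene",p),("side",q)]),status.state()["clock"],status.state()["ft_force"])
E
```

```text
clock: 24.95
position: [0.5222, 0.2537, 0.2773]
orientation: [0.991, -0.132, 0.001, -0.0]
ft_force: [-0.7, -0.4, -0.3]
opening: 0.999
gripper_force: 0.0
clock: 25.95
position: [0.5223, 0.2537, 0.2897]
orientation: [0.991, -0.132, 0.0, -0.0]
ft_force: [0.1, 1.1, -0.3]
opening: 0.998
gripper_force: 0.0
scene [('hook', [([333.1, 153.1], 0.84), ([200.9, 247.2], 0.27)]), ('front_bin', [([329.0, 160.0], 0.78)]), ('next_bin', [([196.5, 200.0], 0.87)]), ('lane_home', [([191.9, 197.3], 0.97)])]
side [('hook', [([183.9, 218.8], 0.74)]), ('front_bin', [([195.8, 251.9], 0.64)]), ('next_bin', [([292.9, 196.8], 0.57)]), ('lane_home', [([287.7, 198.5], 0.64)])]
wrist [('hook', [([254.6, 110.0], 0.91)]), ('front_bin', [([255.8, 155.4], 0.73)]), ('next_bin', []), ('lane_home', [])]
(array([0.59172509, 0.233341  , 0.15725969]), [np.float64(0.0037855842738321013), np.float64(0.0037855842738323013)]) 26.8 [ 0.30046763 -0.21145064  0.25907983]
```

The hook is still at the bar (0.592, 0.233, about 0.15 m up). The next bin has reached the stop.

```bash
python3 -c "
from workcell import r
print(r.finish_job())"
```

```text
the job is handed in; nothing more can be done
None
```

The front bin hangs by its lip on the upper bar between the posts with its links in, the other bins rolled down to the stop, and the job was handed in at about 27 s; on the way I set the bin down once on clear bench to level it and regrip.

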